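# Hold open the battery box in the pit

### The arm

A 6-joint arm with a two-finger parallel gripper is mounted at the origin on the work surface. World frame = base frame: x ahead of the robot, y to its left, z up, the work surface at z = 0. Lengths are in m, angles in rad, forces in N, time in s.
With the tool pointing down it reaches from about 0.3 to 0.875 m from the base axis. Payload 6.4 kg.
Tool frame: the origin (TCP) lies at the very end of the fingers, on their centre line; the grasp point (between the pads) lies ctrl.grip_point_offset behind it (ctrl.grip_point_offset is the distance from the TCP to the grasp point, in m); z points along the fingers, x is the direction in which the jaws open and shut, and the axes are right-handed (so a half turn about z gives the same grasp; the last joint's range is limited). The gripper opens to 85 mm and grips with 20 to 120 N. Pads are 22 mm wide; open, the fingers measure 114 mm over their backs; the gripper's body (76 mm by 85 mm) begins 54 mm behind the grasp point. The pads swing forward as they close: fully open they stand 13 mm farther back than shut.
Start: joints at [1.085, 0.181, 1.607, -0, 1.354, -0.206], TCP at [0.159, 0.553, 0.231] pointing down, gripper open.
Joint ranges: [-2.99, 2.99], [-0.89, 2.07], [0.3, 2.58], [-1.14, 4.28], [0, 2.63], [-3.12, 3.12]. Speed limits (rad/s): [2.57, 2.57, 3.01, 3.14, 3.14, 3.14].

### API

Orientations are given as a unit quaternion [w, x, y, z].
In Python, from bench import get_obs, viewer, workorder, ctrl gives the robot as it stands. The module is installed in compiled form; this text tells all that it offers.
- The arm moves only by the tool move_arm, never from a script. Its argument "increments" is a list of rows, each an object of numbers: "tx", "ty", "tz": the shift along the tool's x, y, z in m; "turn": the turn about the tool's z in degrees. A call has 1 to 20 rows; each row is the pose to reach, as a shift and turn from the pose commanded when the call began, along the tool's axes at that moment; what a row does not reach only later rows make up. A row lasts 1/12 s, in which the tool goes at most 41.7 mm and 7.16 degrees, less where a joint would pass 70% of its speed; a pose out of reach is approached as far as the arm can. A call with a gripper value outside its range is refused whole. "gripper" is the opening, from 0 (shut) to 1 (fully open), set as the call begins (left out, the last holds). The fingers move at their own pace and stop on an object; the grip force is fixed at half the most. Time passes only in rows, so rows that repeat a pose let the fingers close. It gives the time, the measured TCP pose, the force and the opening at its end, in the units of the state.
- get_obs(): the state, without advancing time (a new reading comes with each control period).
- viewer.camera(name): name is "side" or "top" or "wrist"; returns (picture, depth): 384x512x3 uint8, red, green, blue; 384x512 float32, m along the optical axis (not along the pixel's ray), 0 where there is no reading.
- viewer.get_calibration(name): a dict with "intrinsics" (3x3 intrinsics, pixels), "k1" (the pictures are not rectified: a ray, as slopes to the right and down, at radius r is drawn at 1 + k1 r^2 times it, then the intrinsics apply), "origin" and "attitude" of the camera in the world. Camera axes: x right, y up, looking along -z (the intrinsics and any distortion apply to the point x, -y, -z); pixel columns grow to the right and rows downward; lengths in m; the calibration is good to about 2 mm. A picture is of the moment at which its call begins: read the wrist's pose just before it. get_calibration takes no time and is no camera call; for the wrist camera it gives the pose at the moment of the call.
- workorder.hand_in(): hands the job in, once; it reports no verdict.
The state is a dict: "time_s": time; "q": joint angles; "dq": joint speeds; "joint_efforts": joint torques, N m; "eef_pos": TCP position; "eef_rot": TCP orientation; "wrist_force": force on the tool from outside, world axes, zero at the start; "torque": the same for the moment, N m; "opening": opening from 0.0 (shut) to 1.0 (fully open).
Only numpy, scipy, OpenCV 4.12 (cv2) and the standard library are available. Lean on these libraries where they do the work, as an engineer would, in place of code of your own. Each camera call takes 0.05 s, during which the arm holds its last target.

### The job

One of the two spring-lidded boxes has the red battery pack in it, the other a wheel. Raise the lid of the box with the battery by its grip bar to 50 degrees from shut (the green tick at the hinge) and keep holding it still there with the gripper's fingers on it, so that a mechanic can reach in: the program finishes while holding, without letting go. Keep the other lid shut, and do not disturb what is in the boxes or lying around on the table.

Things in the scene. Friction and masses are not known exactly. Their poses are not given: they have to be found in the camera images.
- box_blue: grey sheet-metal box under the blue-framed lid, fixed to the table, 160 (its x) x 190 (its y) x 90 mm high, walls and floor 5 mm. Origin: centre of its underside; x points from the near, handle side to the far, hinge side, z up. Black discs at the hinge carry a green tick that the lid lines up with at 50 degrees. Holds the battery or the white-rimmed wheel, seen through the lid
- lid_blue (a joint): hinge of the lid: a blue frame round an open window with two thin bars (160 x 190 x 8 mm, lying on the box rim), rad: 0 shut, growing as the near edge rises, hard stop at 1.4; 50 degrees is 0.873. It turns freely; gravity (0.28 kg, varying by a quarter) and a spring always pull it shut: 2 to 4 N at the handle
- lid_blue_handle (a point): centre of the grip bar on the blue-framed lid: a round steel bar 12 mm thick, 90 mm long along the box's y, on a 12 mm post at each end, its centre line 38 mm above the lid's top face (136 mm above the table when shut), 135 mm from the hinge towards the near edge and 46 mm above the hinge line. Moves with the lid
- lid_blue_hinge (a point): middle of the hinge line of the blue-framed lid, along the box's y, at the top of its far (+x) wall, 80 mm from the box's centre and 90.5 mm above the table; the lid's underside passes through it
- box_orange: grey sheet-metal box under the orange-framed lid, fixed to the table, 160 (its x) x 190 (its y) x 90 mm high, walls and floor 5 mm. Origin: centre of its underside; x points from the near, handle side to the far, hinge side, z up. Black discs at the hinge carry a green tick that the lid lines up with at 50 degrees. Holds the battery or the white-rimmed wheel, seen through the lid
- lid_orange (a joint): hinge of the lid: a orange frame round an open window with two thin bars (160 x 190 x 8 mm, lying on the box rim), rad: 0 shut, growing as the near edge rises, hard stop at 1.4; 50 degrees is 0.873. It turns freely; gravity (0.28 kg, varying by a quarter) and a spring always pull it shut: 2 to 4 N at the handle
- lid_orange_handle (a point): centre of the grip bar on the orange-framed lid: a round steel bar 12 mm thick, 90 mm long along the box's y, on a 12 mm post at each end, its centre line 38 mm above the lid's top face (136 mm above the table when shut), 135 mm from the hinge towards the near edge and 46 mm above the hinge line. Moves with the lid
- lid_orange_hinge (a point): middle of the hinge line of the orange-framed lid, along the box's y, at the top of its far (+x) wall, 80 mm from the box's centre and 90.5 mm above the table; the lid's underside passes through it
- battery: red battery pack with a narrow pale stripe across it, 47 x 96 x 25 mm, 0.2 kg, lying in one of the two boxes. Origin: centre of its underside
- wheel: wheel with black tyre and white rim, 66 mm across, 30 mm high, lying flat in the other box. Origin: centre of its underside
- spare_wheel: wheel with black tyre and yellow rim, 66 mm across, 30 mm high, lying flat on the table to the left, bystander. Origin: centre of its underside
- driver: yellow-handled screwdriver, 170 mm long, lying between the boxes, bystander. Origin: near its middle, on the table
- oil: small clear bottle with red cap, 34 mm across, 100 mm high, standing between the boxes, bystander. Origin: centre of its underside
- cleaner: white bottle with black cap and green label, 52 mm across, 130 mm high, standing at the left, bystander. Origin: centre of its underside
- brush: brush, 170 mm long, lying at the right, bystander. Origin: near its middle, on the table
- cup: aluminium cup, 60 mm across, 60 mm high, standing at the right, bystander. Origin: centre of its underside
Things that resemble listed ones, but are neither listed nor needed, are in the scene too. What is meant by the battery is not turquoise, and is the larger of those in its own colour. Leave any purple look-alike of the wheel alone.

How it is judged:
At the end, for the whole second after the job is handed in: the lid of the box that holds the battery is at 50 degrees within 6 degrees, still (under 0.1 rad/s), pressed on by the gripper's fingers with more than 0.8 N and touched by no loose thing; the battery lies in its box; the other lid is shut (under 0.05 rad) ((((horizontal distance between battery and box_blue below 0.09 m and height (world z) of battery below 0.04 m) and value of joint lid_blue between 0.768 and 0.978 rad and velocity of joint lid_blue between -0.1 and 0.1 rad/s and contact force between the fingers and lid_blue above 0.8 N and value of joint lid_orange below 0.05 rad and contact force between each of driver, oil, spare_wheel, cleaner, brush, cup, battery, wheel and lid_blue below 0.2 N) or ((horizontal distance between battery and box_orange below 0.09 m and height (world z) of battery below 0.04 m) and value of joint lid_orange between 0.768 and 0.978 rad and velocity of joint lid_orange between -0.1 and 0.1 rad/s and contact force between the fingers and lid_orange above 0.8 N and value of joint lid_blue below 0.05 rad and contact force between each of driver, oil, spare_wheel, cleaner, brush, cup, battery, wheel and lid_orange below 0.2 N))); the arm keeps its last pose, push and grip.
It fails at once if the lid of the box without the battery is opened more than 6 degrees (((horizontal distance between battery and box_blue below 0.09 m and height (world z) of battery below 0.04 m) and value of joint lid_orange above 0.105 rad) or ((horizontal distance between battery and box_orange below 0.09 m and height (world z) of battery below 0.04 m) and value of joint lid_blue above 0.105 rad)).
It fails at once if the battery or the wheel in the boxes is moved more than 20 mm (distance of any of battery, wheel from where it was at the start of the episode above 0.02 m).
It fails at once if a thing lying around is moved more than 30 mm (distance of any of driver, oil, spare_wheel, cleaner, brush, cup from where it was at the start of the episode above 0.03 m).
It also fails if it takes over 38 s, if anything falls off the work surface, if the arm or the gripper's body presses on something with over 40 N, if the wrist force passes 120 N, or if a joint passes its speed limit or range.

## Working session

There is one attempt and no reset: what is moved stays moved. The work goes in short steps, Python scripts to look and compute and a tool call to move; the robot and the scene stay as the last step left them, time stands still between calls to the robot, and variables do not carry over. Pictures are saved under pics/ and viewed, and the job is handed in when it is done.

Besides the shell and the picture viewer there is one more tool, called after "Request:" in YAML: its name, and indented under it one key for each argument. move_arm: Moves the arm, as the interface text tells. Its arguments: {"type":"object","properties":{"increments":{"type":"array"},"gripper":{"type":"number"}},"required":["increments"]}

```bash
mkdir -p pics
cat > h.py <<'E'
import numpy as np, cv2
from bench import get_obs, viewer, workorder, ctrl
E
python3 - <<'E'
from h import *
o=get_obs(); print(o, ctrl.grip_point_offset)
for n in ("top","side"):
    p,d=viewer.camera(n); c=viewer.get_calibration(n); print(n,c)
    np.savez(f"{n}.npz",p=p,d=d,K=c["intrinsics"],k1=c["k1"],o=c["origin"],a=c["attitude"])
    cv2.imwrite(f"pics/{n}0.png",p[:,:,::-1])
E
```

```text
{'time_s': 0.0, 'q': array([ 1.08472760e+00,  1.81524132e-01,  1.60796676e+00,  2.19621583e-05,
        1.35380188e+00, -2.06315468e-01]), 'dq': array([-0.00114088,  0.00063234,  0.00055469, -0.00182582, -0.00027814,
       -0.00186428]), 'joint_efforts': array([-2.51728879e-04, -4.44849193e+01, -3.51336730e+01, -4.29338161e-04,
        9.06161964e-03,  3.23130894e-05]), 'eef_pos': array([0.15850036, 0.55217192, 0.23041359]), 'eef_rot': array([ 3.51758240e-04,  7.98787253e-01,  6.01613000e-01, -7.73936942e-04]), 'wrist_force': array([0.25476006, 0.06005409, 0.09972364]), 'torque': array([-0.0225486 , -0.00105711, -0.00892492]), 'opening': 0.9997382375398882} 0.0187
top {'intrinsics': array([[400.03742605,   0.        , 259.77603435],
       [  0.        , 400.03742605, 190.94949029],
       [  0.        ,   0.        ,   1.        ]]), 'k1': -0.020993545706050897, 'origin': array([4.11748096e-01, 9.99783951e-04, 1.50276967e+00]), 'attitude': array([ 0.70905569,  0.03938386, -0.04018373, -0.70290412])}
side {'intrinsics': array([[416.77677403,   0.        , 253.6811693 ],
       [  0.        , 416.77677403, 188.49901805],
       [  0.        ,   0.        ,   1.        ]]), 'k1': -0.1259475250019522, 'origin': array([ 0.34860165, -1.09745425,  0.82988956]), 'attitude': array([ 0.87639127,  0.47260944, -0.04840103, -0.07896836])}
```

View pics/top0.png

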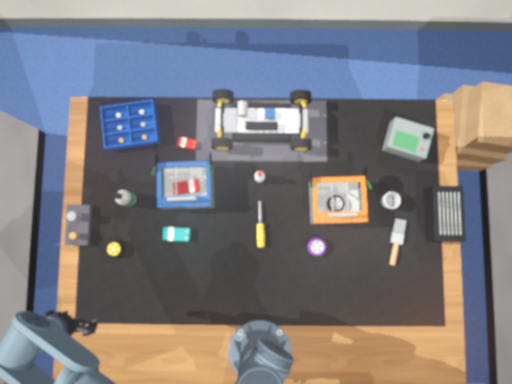

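View pics/side0.png

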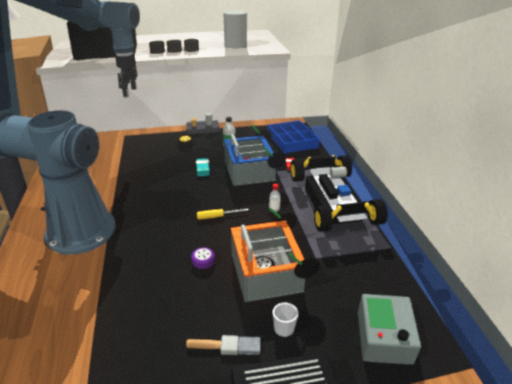

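```bash
cat >> h.py <<'E'
from scipy.spatial.transform import Rotation as R
def rot(q): return R.from_quat([q[1],q[2],q[3],q[0]]).as_matrix()
def rays(uv,K,k1):
    uv=np.asarray(uv,float).reshape(-1,2)
    n=cv2.undistortPoints(uv.reshape(-1,1,2),K,np.array([k1,0,0,0,0.])).reshape(-1,2)
    return n
def plane(uv,c,z):
    n=rays(uv,c["K"],float(c["k1"])); d=np.c_[n[:,0],-n[:,1],-np.ones(len(n))]@rot(c["a"]).T
    return c["o"]+d*((z-c["o"][2])/d[:,2])[:,None]
def proj(P,c):
    p=(np.atleast_2d(P)-c["o"])@rot(c["a"]); x=p[:,0]/-p[:,2]; y=-p[:,1]/-p[:,2]
    s=1+float(c["k1"])*(x*x+y*y); K=c["K"]
    return np.c_[K[0,0]*x*s+K[0,2],K[1,1]*y*s+K[1,2]]
E
python3 - <<'E'
from h import *
c=dict(np.load("top.npz")); p=c["p"]
cv2.imwrite("pics/crop0.png",np.vstack([cv2.resize(p[125:255,140:230,::-1],None,fx=5,fy=5,interpolation=cv2.INTER_CUBIC)[:600]]))
cv2.imwrite("pics/crop1.png",cv2.resize(c["p"][160:245,290:390,::-1],None,fx=6,fy=6,interpolation=cv2.INTER_CUBIC))
s=dict(np.load("side.npz"))
cv2.imwrite("pics/crop2.png",cv2.resize(s["p"][105:205,180:310,::-1],None,fx=6,fy=6,interpolation=cv2.INTER_CUBIC))
h=cv2.cvtColor(p,cv2.COLOR_RGB2HSV)
m=cv2.inRange(h,(98,110,90),(118,255,255)); m[:,:145]=0;m[:,225:]=0;m[:150]=0;m[220:]=0
cs,_=cv2.findContours(m,cv2.RETR_EXTERNAL,cv2.CHAIN_APPROX_NONE); k=max(cs,key=cv2.contourArea)
r=cv2.minAreaRect(k); b=cv2.boxPoints(r); print(r,b)
P=plane(b,c,.098); print(P.round(4),P.mean(0)); 
for i in range(4): print(np.linalg.norm(P[i]-P[(i+1)%4]), np.degrees(np.arctan2(*(P[(i+1)%4]-P[i])[1::-1])))
E
```

```text
((182.40972900390625, 183.74362182617188), (44.844139099121094, 54.39650344848633), 87.70938873291016) [[154.33705 162.42653]
 [208.69008 160.2524 ]
 [210.4824  205.06071]
 [156.12938 207.23485]]
[[0.6696 0.377  0.098 ]
 [0.6791 0.1832 0.098 ]
 [0.5191 0.1732 0.098 ]
 [0.5097 0.3646 0.098 ]] [0.59437477 0.27450007 0.098     ]
0.1940726574927738 -87.19968550479216
0.16038279007801154 -176.42201698186835
0.19160094494744562 92.81310789119303
0.16047813902687105 4.460210667732589
```

View pics/crop0.png

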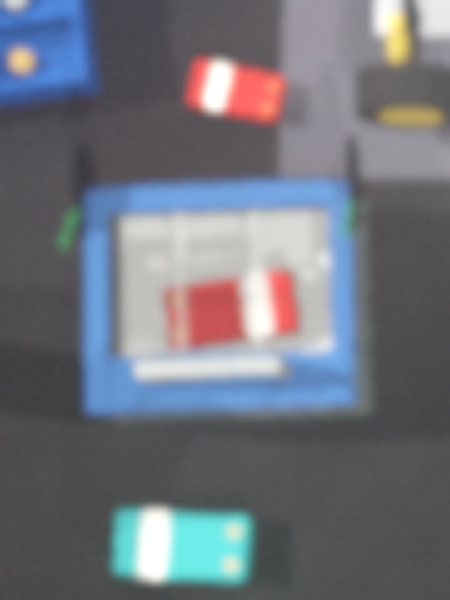

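View pics/crop2.png

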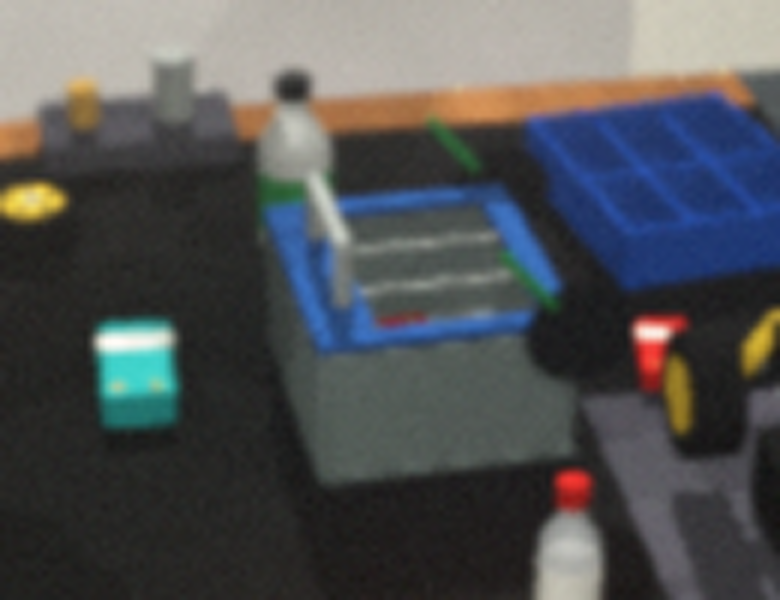

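Run:
```python
from h import *
c=dict(np.load("top.npz")); s=dict(np.load("side.npz"))
p=c["p"].astype(int)
# bar in top: pale pixels in rows 190-206
sub=p[192:206,158:206]; mx=sub.max(2); sat=mx-sub.min(2)
m=((mx>165)&(sat<45)).astype(np.uint8)
n,l,st,ce=cv2.connectedComponentsWithStats(m)
for i in range(1,n): print(st[i],ce[i]+[158,192])
i=1+np.argmax(st[1:,4]); ys,xs=np.where(l==i)
k=np.c_[xs+158,ys+192].astype(np.float32); r=cv2.minAreaRect(k); print(r)
P=plane([ce[i]+[158,192]],c,.141); print("bar",P)
b=cv2.boxPoints(r); e=plane(b,c,.141); print(e.round(4))
vx,vy,x0,y0=cv2.fitLine(k,cv2.DIST_L2,0,.01,.01).ravel()
Q=plane([[x0-15*vx,y0-15*vy],[x0+15*vx,y0+15*vy]],c,.141); print("dir",np.degrees(np.arctan2(*(Q[1]-Q[0])[1::-1])))
# side prediction
for y in np.radians([3.4]):
  for C in (P[0],):
    H=np.array([C[0],C[1],.136]);u=np.array([-np.sin(y),np.cos(y),0])
    print("side ends",proj([H-.045*u,H,H+.045*u],s))
```

```text
[  6   0  42  10 279] [182.79928315 195.92473118]
((184.5, 196.5), (9.0, 41.0), 90.0)
bar [[0.54626354 0.26342482 0.141     ]]
[[0.5592 0.3284 0.141 ]
 [0.5604 0.1877 0.141 ]
 [0.5295 0.187  0.141 ]
 [0.5283 0.3273 0.141 ]]
dir -86.69006414914611
side ends [[239.03435512 146.63874994]
 [236.42517614 141.11165586]
 [233.94053014 135.84892009]]
```

Run:
```python
from h import *
c=dict(np.load("top.npz")); s=dict(np.load("side.npz"))
p=c["p"].astype(int)
print(p[193:206,160:206:3].min(2)) 
for nm in (0,):
  m=(p.min(2)>150).astype(np.uint8); m[:197]=0;m[204:]=0;m[:,:160]=0;m[:,204:]=0
  ys,xs=np.where(m); print(xs.min(),xs.max(),ys.min(),ys.max(),len(xs),xs.mean(),ys.mean())
  P=plane([[xs.mean(),ys.mean()]],c,.141)[0]; print(P)
  y=np.radians(3.4);H=np.array([P[0],P[1],.136]);u=np.array([-np.sin(y),np.cos(y),0])
  print(proj([H-.045*u,H,H+.045*u],s))
# side bar observed: crop
q=s["p"].astype(int); m=(q.min(2)>150).astype(np.uint8); m[:132]=0;m[150:]=0;m[:,:228]=0;m[:,242:]=0
print(q[132:150,228:242].min(2))
```

```text
[[105 124 195 198 185 154 116 112 128 152 193 190 183 190 203 215]
 [102 123 199 201 190 165 139 149 163 178 193 190 185 185 203 205]
 [102 121 194 198 185 176 166 174 179 184 190 187 169 162 183 174]
 [100 113 175 193 184 187 184 190 194 201 207 206 159 132 145 135]
 [100 105 160 209 208 211 212 214 218 222 226 225 166 110 115 116]
 [100 102 163 227 226 226 226 224 225 224 224 223 167 103 102 106]
 [100 100 159 223 220 218 215 209 206 200 198 195 154 100  98  98]
 [101 102 139 193 188 184 180 168 164 154 151 145 130  98  96  93]
 [100 102 115 144 138 132 129 121 117 111 109 105 105  95  94  95]
 [ 99 102 104 108 106 103 102 100 100  99 100  96  97  98  99 101]
 [100 102 103  99 102 102 103 101 104 104 104 101 103 105 106 108]
 [100 102 102  99 103 103 104 104 108 110 109 106 110 110 111 112]
 [100 101 100  99 102 104 103 101 108 112 112 108 114 111 114 113]]
166 196 197 200 117 180.48717948717947 198.4102564102564
[0.53765157 0.27108535 0.141     ]
[[236.34006994 145.85131938]
 [233.80495209 140.36232461]
 [231.39065754 135.13519139]]
[[140 140 142 143 145 139 119  77  52  45  43  4
[... 314 characters left out ...]
2  69 106 149 183 192 146  86  62  55  58  59  58]
 [ 54  57  68  94 127 169 193 172 110  71  58  55  54  51]
 [ 57  58  68  92 114 151 186 183 134  74  53  53  53  53]
 [ 60  63  66  90 114 136 173 191 158  96  67  65  68  72]
 [ 57  58  68  88 108 121 155 185 180 130  85  72  77  77]
 [ 57  53  65  89 106 115 138 178 190 157 108  82  76  79]
 [ 54  54  60  78  90  93 110 163 191 172 123  87  75  76]
 [ 55  54  60  57  63  61  86 133 164 155 124 100  99  96]
 [ 58  57  55  47  47  46  67 105 133 131 120 117 126 125]
 [ 55  58  55  45  38  47  66  97 120 121 110 103 105 102]
 [ 53  55  56  47  46  48  68  97 114 113 100  86  84  84]
 [ 49  56  56  49  45  49  68  96 115 112 100  86  83  75]]
```

```bash
cat >> h.py <<'E'
def totool(target,yaw_deg=None):
    o=get_obs(); M=rot(o["eef_rot"]); d=M.T@(np.array(target)-o["eef_pos"])
    cur=np.degrees(np.arctan2(M[1,0],M[0,0])); print("tool shift",d.round(4),"cur yaw",cur.round(2), "z axis",M[:,2].round(4))
    if yaw_deg is not None: print("turn",cur-yaw_deg)
E
python3 - <<'E'
from h import *
totool([.5375,.271,.2304],3.4)
E
```

```text
tool shift [-1.656e-01  4.419e-01  2.000e-04] cur yaw 73.97 z axis [-7.0e-04 -1.4e-03 -1.0e+00]
turn 70.56978795325956
```

Request:
move_arm:
  increments:
    - {"tx": -0.014, "ty": 0.037, "turn": 6}
    - {"tx": -0.028, "ty": 0.074, "turn": 12}
    - {"tx": -0.041, "ty": 0.11, "turn": 18}
    - {"tx": -0.055, "ty": 0.147, "turn": 24}
    - {"tx": -0.069, "ty": 0.184, "turn": 30}
    - {"tx": -0.083, "ty": 0.221, "turn": 36}
    - {"tx": -0.097, "ty": 0.258, "turn": 42}
    - {"tx": -0.11, "ty": 0.295, "turn": 48}
    - {"tx": -0.124, "ty": 0.331, "turn": 54}
    - {"tx": -0.138, "ty": 0.368, "turn": 60}
    - {"tx": -0.152, "ty": 0.405, "turn": 66}
    - {"tx": -0.1656, "ty": 0.4419, "turn": 70.6}
    - {"tx": -0.1656, "ty": 0.4419, "turn": 70.6}
    - {"tx": -0.1656, "ty": 0.4419, "turn": 70.6}
    - {"tx": -0.1656, "ty": 0.4419, "turn": 70.6}
    - {"tx": -0.1656, "ty": 0.4419, "turn": 70.6}
  gripper: 1

```text
validation failed for argument at $.in...
```

Run:
```python
from h import *
totool([.5375,.271,.136-.0187+.003],3.4); print(get_obs()["q"])
c=viewer.get_calibration("wrist");p,d=viewer.camera("wrist"); 
C=dict(K=c["intrinsics"],k1=c["k1"],o=c["origin"],a=c["attitude"]); np.savez("wrist.npz",p=p,d=d,**C)
cv2.imwrite("pics/wrist1.png",p[:,:,::-1]); print(c["origin"])
y=np.radians(3.4);u=np.array([-np.sin(y),np.cos(y),0])
H=np.array([.5375,.271,.136]);print(proj([H-.045*u,H,H+.045*u],C))
```

```text
tool shift [-0.1654  0.4419  0.1103] cur yaw 73.97 z axis [-7.0e-04 -1.4e-03 -1.0e+00]
turn 70.56978795325956
[ 1.08467415e+00  1.81479771e-01  1.60790054e+00 -7.09859064e-06
  1.35380796e+00 -2.06340409e-01]
[0.09631524 0.57059808 0.37258868]
[[ 94.21524027 536.15737807]
 [124.88352189 530.52691212]
 [156.69178236 524.3979265 ]]
```

View pics/wrist1.png

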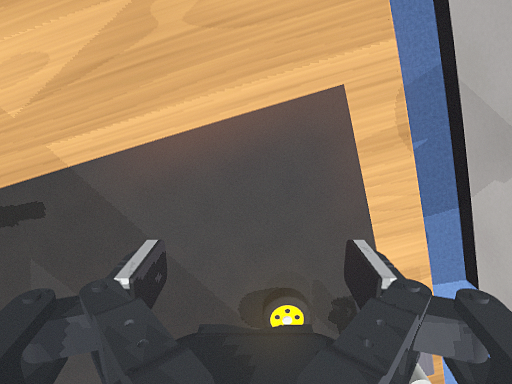

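The move was refused, probably because the rows left out tz. The wrist picture shows only the fingers and the spare wheel near (287,317). I'll resend with all four fields in each row.

Request:
move_arm:
  increments:
    - {"tx": -0.014, "ty": 0.037, "tz": 0, "turn": 6}
    - {"tx": -0.028, "ty": 0.074, "tz": 0, "turn": 12}
    - {"tx": -0.041, "ty": 0.11, "tz": 0, "turn": 18}
    - {"tx": -0.055, "ty": 0.147, "tz": 0, "turn": 24}
    - {"tx": -0.069, "ty": 0.184, "tz": 0, "turn": 30}
    - {"tx": -0.083, "ty": 0.221, "tz": 0, "turn": 36}
    - {"tx": -0.097, "ty": 0.258, "tz": 0, "turn": 42}
    - {"tx": -0.11, "ty": 0.295, "tz": 0, "turn": 48}
    - {"tx": -0.124, "ty": 0.331, "tz": 0, "turn": 54}
    - {"tx": -0.138, "ty": 0.368, "tz": 0, "turn": 60}
    - {"tx": -0.152, "ty": 0.405, "tz": 0, "turn": 66}
    - {"tx": -0.1656, "ty": 0.4419, "tz": 0, "turn": 70.6}
    - {"tx": -0.1656, "ty": 0.4419, "tz": 0, "turn": 70.6}
    - {"tx": -0.1656, "ty": 0.4419, "tz": 0, "turn": 70.6}
    - {"tx": -0.1656, "ty": 0.4419, "tz": 0, "turn": 70.6}
    - {"tx": -0.1656, "ty": 0.4419, "tz": 0, "turn": 70.6}
  gripper: 1

```text
time_s: 1.48
eef_pos: [0.5367, 0.2722, 0.231]
eef_rot: [-0.0, 1.0, 0.03, -0.0]
wrist_force: [0.4, 0.2, -0.1]
opening: 0.998
```

Run:
```python
from h import *
totool([.5375,.271,.136-.0187+.003],3.4); print(get_obs()["q"])
c=viewer.get_calibration("wrist");p,d=viewer.camera("wrist"); 
C=dict(K=c["intrinsics"],k1=c["k1"],o=c["origin"],a=c["attitude"]); np.savez("wrist.npz",p=p,d=d,**C)
cv2.imwrite("pics/wrist2.png",p[:,:,::-1]); print(c["origin"])
y=np.radians(3.4);u=np.array([-np.sin(y),np.cos(y),0])
H=np.array([.5375,.271,.136]);print(proj([H-.045*u,H,H+.045*u],C))
```

```text
tool shift [0.0008 0.0013 0.1107] cur yaw 3.47 z axis [-1.e-03  1.e-04 -1.e+00]
turn 0.06638006418352616
[2.72199963e-01 2.40446392e-01 1.53673155e+00 3.33772738e-04
 1.36534833e+00 2.11632035e-01]
[0.53397649 0.33807059 0.37308298]
[[254.42026818 248.139987  ]
 [254.41763714 198.0704503 ]
 [254.41600555 142.97209163]]
```

View pics/wrist2.png

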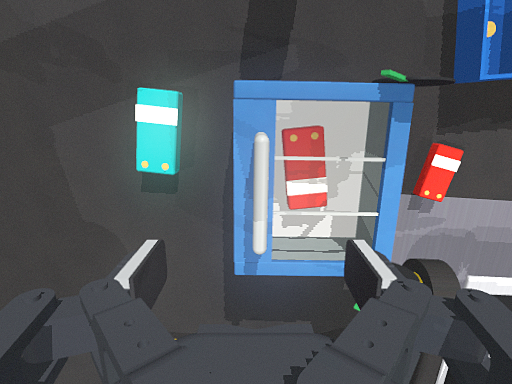

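Battery confirmed: the large dark red pack with the pale stripe at (305,167), inside the blue box. The smaller red pack at (439,172) lies outside and the turquoise one at (158,130) is excluded. The bar is at (261,134)–(261,252), about 5 mm farther in x than the top view gave, so I'll aim between the two and look again low.

Request:
move_arm:
  increments:
    - {"tx": 0.004, "ty": -0.001, "tz": 0.02, "turn": 0}
    - {"tx": 0.004, "ty": -0.001, "tz": 0.04, "turn": 0}
    - {"tx": 0.004, "ty": -0.001, "tz": 0.06, "turn": 0}
    - {"tx": 0.004, "ty": -0.001, "tz": 0.08, "turn": 0}
    - {"tx": 0.004, "ty": -0.001, "tz": 0.09, "turn": 0}
    - {"tx": 0.004, "ty": -0.001, "tz": 0.1, "turn": 0}
    - {"tx": 0.004, "ty": -0.001, "tz": 0.11, "turn": 0}
    - {"tx": 0.004, "ty": -0.001, "tz": 0.11, "turn": 0}
    - {"tx": 0.004, "ty": -0.001, "tz": 0.11, "turn": 0}
    - {"tx": 0.004, "ty": -0.001, "tz": 0.11, "turn": 0}

```text
time_s: 2.37
eef_pos: [0.5423, 0.273, 0.1223]
eef_rot: [-0.0, 1.0, 0.03, 0.001]
wrist_force: [0.2, 0.2, -0.1]
opening: 1.001
```

Run:
```python
from h import *
o=get_obs(); print(o["eef_pos"],o["wrist_force"])
c=viewer.get_calibration("wrist");p,d=viewer.camera("wrist"); 
C=dict(K=c["intrinsics"],k1=c["k1"],o=c["origin"],a=c["attitude"])
cv2.imwrite("pics/wrist3.png",p[:,:,::-1])
M=rot(o["eef_rot"]); g=o["eef_pos"]-M[:,2]*.0187
print(proj([g,g+M[:,0]*.0425,g-M[:,0]*.0425],C))
m=(p.min(2)>150).astype(np.uint8); 
for r in range(100,300,20):
    xs=np.where(m[r,180:330])[0]+180; print(r,xs.min() if len(xs) else 0,xs.max() if len(xs) else 0)
```

```text
[0.54233411 0.27298131 0.12229735] [ 0.16168413  0.16298415 -0.144834  ]
[[252.36177991 263.20666269]
 [345.09251019 262.90701771]
 [159.62881561 263.0996491 ]]
100 279 329
120 279 329
140 279 283
160 242 285
180 245 286
200 244 288
220 244 329
240 245 292
260 244 329
280 244 329
```

View pics/wrist3.png

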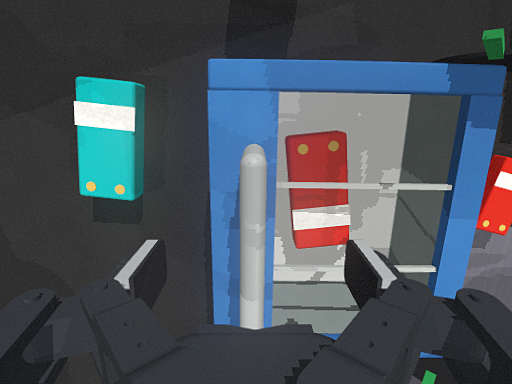

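The bar spans columns 241–266 (centre 253) and the jaw centre is at 255, so it is centred to about 1 mm. Closing.

Request:
move_arm:
  increments:
    - {"tx": -0.001, "ty": 0, "tz": 0.002, "turn": 0}
    - {"tx": -0.001, "ty": 0, "tz": 0.002, "turn": 0}
    - {"tx": -0.001, "ty": 0, "tz": 0.002, "turn": 0}
    - {"tx": -0.001, "ty": 0, "tz": 0.002, "turn": 0}
    - {"tx": -0.001, "ty": 0, "tz": 0.002, "turn": 0}
    - {"tx": -0.001, "ty": 0, "tz": 0.002, "turn": 0}
    - {"tx": -0.001, "ty": 0, "tz": 0.002, "turn": 0}
    - {"tx": -0.001, "ty": 0, "tz": 0.002, "turn": 0}
    - {"tx": -0.001, "ty": 0, "tz": 0.002, "turn": 0}
    - {"tx": -0.001, "ty": 0, "tz": 0.002, "turn": 0}
    - {"tx": -0.001, "ty": 0, "tz": 0.002, "turn": 0}
    - {"tx": -0.001, "ty": 0, "tz": 0.002, "turn": 0}
  gripper: 0

```text
time_s: 3.42
eef_pos: [0.5408, 0.2727, 0.1194]
eef_rot: [-0.0, 1.0, 0.029, 0.0]
wrist_force: [-0.6, -0.8, 0.9]
opening: 0.12
```

Run:
```python
from h import *
o=get_obs(); print(o["eef_pos"],o["wrist_force"],o["opening"])
p,d=viewer.camera("wrist"); cv2.imwrite("pics/wrist4.png",p[:,:,::-1])
M=rot(o["eef_rot"]); 
# arc: handle polar about hinge (box frame x,z)
for t in np.radians(np.arange(0,51,5)):
    x=-.135*np.cos(t)+.046*np.sin(t); z=.135*np.sin(t)+.046*np.cos(t)
    w=np.array([(x+.135)*np.cos(np.radians(3.4)),(x+.135)*np.sin(np.radians(3.4)),z-.046])
    print(np.degrees(t).round(),(M.T@w).round(4))
```

```text
[0.54079922 0.27265614 0.11938534] [-0.61398094 -0.7799217   0.88002347] 0.11956494283040979
0.0 [0. 0. 0.]
5.0 [ 0.0045 -0.     -0.0116]
10.0 [ 0.01   -0.     -0.0227]
15.0 [ 0.0165 -0.     -0.0334]
20.0 [ 0.0239 -0.     -0.0434]
25.0 [ 0.0321 -0.     -0.0527]
30.0 [ 0.0411 -0.     -0.0613]
35.0 [ 0.0508 -0.     -0.0691]
40.0 [ 0.0612 -0.     -0.076 ]
45.0 [ 0.0721 -0.     -0.082 ]
50.0 [ 0.0835 -0.0001 -0.087 ]
```

View pics/wrist4.png

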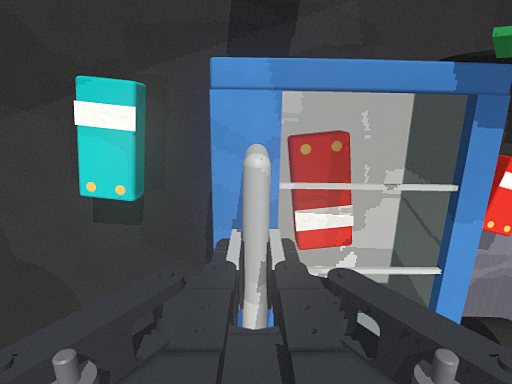

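The fingers hold the bar at (257,240), opening 0.12 (about 10 mm). Next I raise the lid along the arc, stopping at 25° to check.

Request:
move_arm:
  increments:
    - {"tx": 0.0022, "ty": 0, "tz": -0.0058, "turn": 0}
    - {"tx": 0.0045, "ty": 0, "tz": -0.0116, "turn": 0}
    - {"tx": 0.0072, "ty": 0, "tz": -0.0172, "turn": 0}
    - {"tx": 0.01, "ty": 0, "tz": -0.0227, "turn": 0}
    - {"tx": 0.0132, "ty": 0, "tz": -0.0281, "turn": 0}
    - {"tx": 0.0165, "ty": 0, "tz": -0.0334, "turn": 0}
    - {"tx": 0.0201, "ty": 0, "tz": -0.0385, "turn": 0}
    - {"tx": 0.0239, "ty": 0, "tz": -0.0434, "turn": 0}
    - {"tx": 0.028, "ty": 0, "tz": -0.0481, "turn": 0}
    - {"tx": 0.0321, "ty": 0, "tz": -0.0527, "turn": 0}
    - {"tx": 0.0321, "ty": 0, "tz": -0.0527, "turn": 0}
    - {"tx": 0.0321, "ty": 0, "tz": -0.0527, "turn": 0}

```text
time_s: 4.47
eef_pos: [0.5717, 0.2741, 0.1734]
eef_rot: [0.001, 1.0, 0.03, -0.001]
wrist_force: [-9.5, -3.7, 4.1]
opening: 0.11
```

Run:
```python
from h import *
o=get_obs(); print(o["eef_pos"],o["wrist_force"],o["torque"],o["opening"])
M=rot(o["eef_rot"]);print(M.T@(o["eef_pos"]-[.5408,.2727,.1194]))
p,d=viewer.camera("side"); cv2.imwrite("pics/side5.png",cv2.resize(p[85:205,180:330,::-1],None,fx=5,fy=5,interpolation=cv2.INTER_CUBIC))
```

```text
[0.57167347 0.27408433 0.17341196] [-9.53979109 -3.66017649  4.09773324] [-0.59871616  1.70341258 -0.15808079] 0.11003152809409854
[ 0.03073996  0.00050428 -0.05410342]
```

View pics/side5.png

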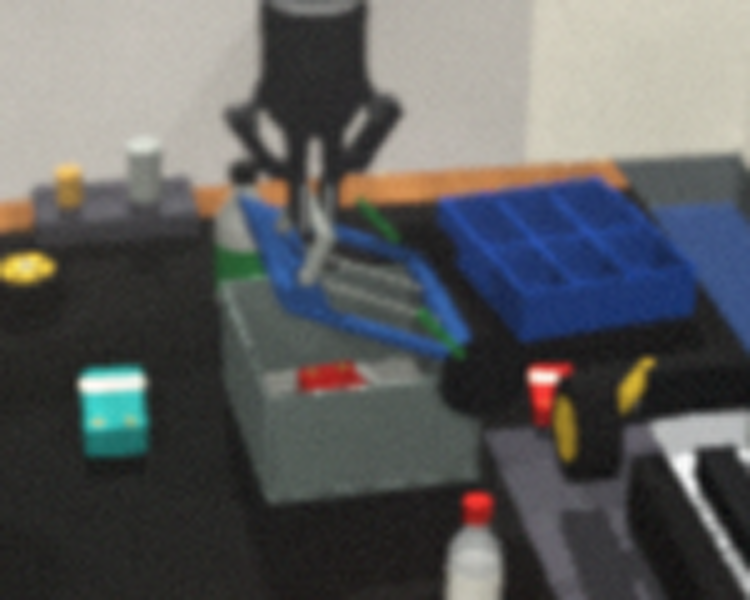

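The lid has risen to about 25° with moderate force. On to 50°.

Request:
move_arm:
  increments:
    - {"tx": 0.0045, "ty": 0, "tz": -0.0044, "turn": 0}
    - {"tx": 0.009, "ty": 0, "tz": -0.0086, "turn": 0}
    - {"tx": 0.0138, "ty": 0, "tz": -0.0126, "turn": 0}
    - {"tx": 0.0187, "ty": 0, "tz": -0.0164, "turn": 0}
    - {"tx": 0.0238, "ty": 0, "tz": -0.0199, "turn": 0}
    - {"tx": 0.0291, "ty": 0, "tz": -0.0233, "turn": 0}
    - {"tx": 0.0345, "ty": 0, "tz": -0.0264, "turn": 0}
    - {"tx": 0.04, "ty": 0, "tz": -0.0293, "turn": 0}
    - {"tx": 0.0457, "ty": 0, "tz": -0.0319, "turn": 0}
    - {"tx": 0.0514, "ty": 0, "tz": -0.0343, "turn": 0}
    - {"tx": 0.0514, "ty": 0, "tz": -0.0343, "turn": 0}
    - {"tx": 0.0514, "ty": 0, "tz": -0.0343, "turn": 0}
    - {"tx": 0.0514, "ty": 0, "tz": -0.0343, "turn": 0}
    - {"tx": 0.0514, "ty": 0, "tz": -0.0343, "turn": 0}

```text
time_s: 5.68
eef_pos: [0.6241, 0.2766, 0.2112]
eef_rot: [0.001, 1.0, 0.029, 0.001]
wrist_force: [-11.6, -7.2, 15.5]
opening: 0.11
```

Run:
```python
from h import *
o=get_obs(); print(o["eef_pos"],o["wrist_force"],o["torque"],o["opening"])
M=rot(o["eef_rot"]);e=M.T@(o["eef_pos"]-[.5408,.2727,.1194]);print(e)
# angle of the bar about hinge from TCP displacement
a=np.degrees(np.arctan2(.046-e[2],.135-e[0])-np.arctan2(.046,.135)); print("angle",a, "radius",np.hypot(.046-e[2],.135-e[0]),np.hypot(.046,.135))
for n in("side","wrist"):
    c=viewer.get_calibration(n);p,d=viewer.camera(n); np.savez(n+"6.npz",p=p,d=d,K=c["intrinsics"],k1=c["k1"],o=c["origin"],a=c["attitude"])
    cv2.imwrite(f"pics/{n}6.png",cv2.resize(p[85:205,180:330,::-1],None,fx=5,fy=5,interpolation=cv2.INTER_CUBIC) if n=="side" else p[:,:,::-1])
```

```text
[0.62410913 0.27656236 0.21115793] [-11.56534024  -7.15047508  15.47943497] [-1.18393046  2.40701414 -0.10209943] 0.11006385414635937
[ 0.08348725  0.00119751 -0.09166947]
angle 50.669239098118645 radius 0.1469913139466271 0.1426218777046495
```

View pics/side6.png

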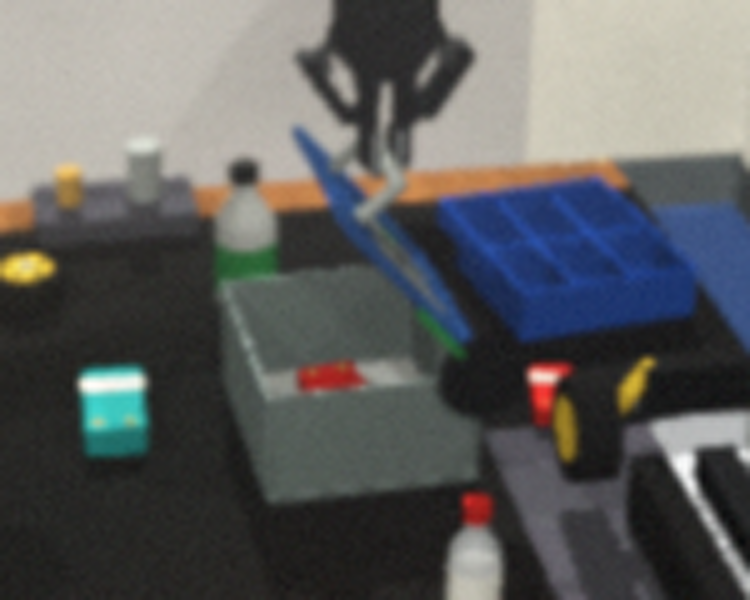

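View pics/wrist6.png

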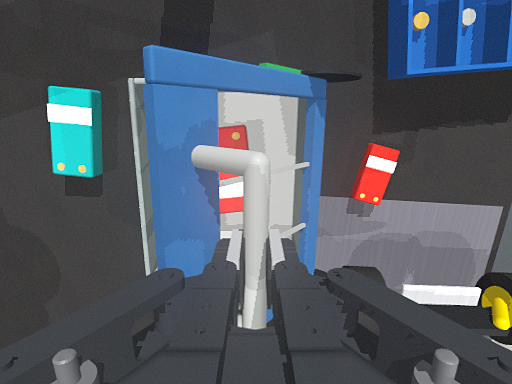

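Run:
```python
from h import *
s=dict(np.load("side6.npz"));w=dict(np.load("wrist6.npz"))
y=np.radians(3.4); ex=np.array([np.cos(y),np.sin(y),0]);ey=np.array([-np.sin(y),np.cos(y),0]);ez=np.array([0,0,1.])
H=np.array([.5405,.272,.136])+.135*ex-.046*ez
sc=lambda q:((q-[180,85])*5).round()
for t in (40,45,50,55,60):
    a=np.radians(t); l=-np.cos(a)*ex+np.sin(a)*ez; n=np.sin(a)*ex+np.cos(a)*ez
    pts=[H+.16*l+.095*ey+.008*n,H+.16*l-.095*ey+.008*n,H+.16*l-.095*ey,H-.095*ey+.008*n,H+.135*l+.046*n+.045*ey,H+.135*l+.046*n-.045*ey]
    print(t,"side",sc(proj(pts,s)).tolist()); print("   wrist",proj(pts,w).round().tolist())
# depth-based: lid plane from wrist depth on blue pixels
for nm,C in(("side",s),("wrist",w)):
    h=cv2.cvtColor(C["p"],cv2.COLOR_RGB2HSV); m=cv2.inRange(h,(98,110,60),(118,255,255))>0
    v,u=np.where(m&(C["d"]>0)); d=C["d"][v,u]; r=rays(np.c_[u,v],C["K"],float(C["k1"]))
    P=C["o"]+(np.c_[r[:,0],-r[:,1],-np.ones(len(r))]*d[:,None])@rot(C["a"]).T
    L=(P-H)@np.c_[ex,ey,ez]
    k=(abs(L[:,1])<.09)&(L[:,0]>-.15)&(L[:,0]<-.015)&(L[:,2]>.0)&(L[:,2]<.17)
    L=L[k]; 
    # robust plane fit, z = a x + b y + c
    A=np.c_[L[:,0],L[:,1],np.ones(len(L))]
    from scipy.optimize import least_squares
    f=least_squares(lambda q:A@q-L[:,2],[-1,0,0],loss="soft_l1",f_scale=.003).x
    print(nm,len(L),f,"angle",np.degrees(np.arctan(-f[0])),"resid",np.median(abs(A@f-L[:,2])))
```

```text
40 side [[269.0, 145.0], [325.0, 252.0], [317.0, 261.0], [490.0, 364.0], [340.0, 150.0], [369.0, 199.0]]
   wrist [[114.0, 51.0], [151.0, 371.0], [147.0, 364.0], [312.0, 284.0], [205.0, 159.0], [212.0, 320.0]]
45 side [[281.0, 132.0], [339.0, 237.0], [331.0, 246.0], [490.0, 364.0], [354.0, 141.0], [384.0, 190.0]]
   wrist [[126.0, 46.0], [162.0, 385.0], [156.0, 377.0], [312.0, 284.0], [227.0, 161.0], [231.0, 327.0]]
50 side [[295.0, 120.0], [354.0, 224.0], [345.0, 232.0], [491.0, 365.0], [369.0, 133.0], [400.0, 182.0]]
   wrist [[143.0, 41.0], [176.0, 398.0], [168.0, 390.0], [312.0, 284.0], [252.0, 162.0], [252.0, 334.0]]
55 side [[310.0, 109.0], [371.0, 212.0], [361.0, 219.0], [491.0, 365.0], [384.0, 127.0], [416.0, 175.0]]
   wrist [[165.0, 36.0], [193.0, 411.0], [183.0, 403.0], [313.0, 283.0], [279.0, 164.0], [275.0, 339.0]]
60 side [[325.0, 99.0], [388.0, 201.0], [378.0, 207.0], [492.0, 366.0], [400.0, 122.0], [432.0, 170.0]]
   wrist [[192.0, 32.0], [213.0, 423.0], [201.0, 416.0], [313.0, 283.0], [309.0, 165.0], [300.0, 344.0]]
side 77 [-1.19946517  0.00906458  0.00885713] angle 50.18186668562648 resid 0.0014829993761695526
wrist 15047 [-1.15464889  0.01007138  0.01702242] angle 49.10533719694542 resid 0.0007742781457054926
```

The lid is at 49–51° by every measure: corner (143,46) in the wrist view, depth plane fits of 49.1° and 50.2°, and 50.7° from the tool path. I'll hold a second to confirm it is still, then check the whole scene.

Request:
move_arm:
  increments:
    - {"tx": 0, "ty": 0, "tz": 0, "turn": 0}
    - {"tx": 0, "ty": 0, "tz": 0, "turn": 0}
    - {"tx": 0, "ty": 0, "tz": 0, "turn": 0}
    - {"tx": 0, "ty": 0, "tz": 0, "turn": 0}
    - {"tx": 0, "ty": 0, "tz": 0, "turn": 0}
    - {"tx": 0, "ty": 0, "tz": 0, "turn": 0}
    - {"tx": 0, "ty": 0, "tz": 0, "turn": 0}
    - {"tx": 0, "ty": 0, "tz": 0, "turn": 0}
    - {"tx": 0, "ty": 0, "tz": 0, "turn": 0}
    - {"tx": 0, "ty": 0, "tz": 0, "turn": 0}
    - {"tx": 0, "ty": 0, "tz": 0, "turn": 0}
    - {"tx": 0, "ty": 0, "tz": 0, "turn": 0}

```text
time_s: 6.78
eef_pos: [0.6241, 0.2765, 0.2111]
eef_rot: [0.001, 1.0, 0.029, 0.0]
wrist_force: [-11.6, -6.7, 16.7]
opening: 0.113
```

Run:
```python
from h import *
o=get_obs(); print(o["eef_pos"],o["wrist_force"],o["opening"],abs(o["dq"]).max())
p,d=viewer.camera("wrist"); q=np.load("wrist6.npz")["p"]; print("wrist diff",cv2.absdiff(p,q).mean(), (cv2.absdiff(p,q).max(2)>40).sum())
p,d=viewer.camera("top"); cv2.imwrite("pics/top7.png",p[:,:,::-1])
```

```text
[0.62405028 0.27653601 0.21109605] [-11.562096    -6.65269509  16.72394408] 0.11252383094846032 0.001251572140540625
wrist diff 2.3734232584635415 38
```

View pics/top7.png

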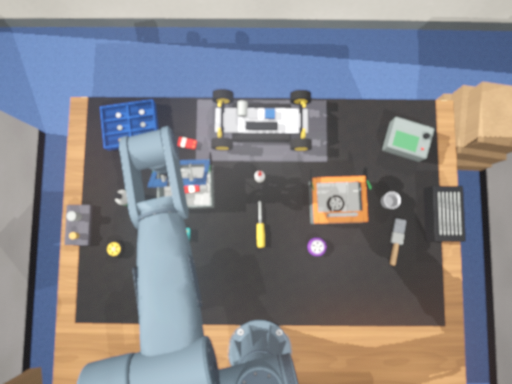

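The lid is still, the orange lid is shut at (339,199), and the bystanders are where they were; the cleaner at (122,198) is partly hidden by the arm. Handing in.

```bash
python3 -c "
from h import *
print(workorder.hand_in())"
```

```text
the job is handed in; nothing more can be done
None
```

I gripped the bar of the blue lid, whose box holds the large red battery with the pale stripe. I raised that lid to about 50° and handed in at about 7 s, still holding it.

- **Lid angle:** plane fits to the depth images gave 49.1° (wrist) and 50.2° (side). The tool path gave 50.7°.
- **Stillness and grip:** over a 1 s hold the tool moved about 0.1 mm and the wrist picture showed almost no change. The fingers stayed stopped on the bar at opening 0.11.
- **Scene:** the orange lid is shut and the battery lies in its box. The loose things look where they were. The cleaner was partly hidden by the arm in the last top view, but the side view at 50° showed it standing clear of the lid.
- **Disagreements:**
  - The high wrist view put the bar about 5 mm farther in x than the top view. I aimed between them and centred it from a low wrist view.
  - The tool ended about 4 mm off the ideal arc, with about 21 N at the wrist while holding (limit 120 N).
  - My first move call was refused over its row format, and nothing moved.

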